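# Lay the foil roll down in its cradle

## Robot

A 6-joint arm with a two-finger parallel gripper is mounted at the origin on the work surface. World frame = base frame: x ahead of the robot, y to its left, z up, the work surface at z = 0. Lengths are in mm, angles in rad, forces in N, time in s.
With the tool pointing down it reaches from about 350 to 975 mm from the base axis. Payload 7.1 kg.
Tool frame: the origin (TCP) lies at the very end of the fingers, on their centre line; the grasp point (between the pads) lies 19 mm behind it; x points along the fingers, z is the direction in which the jaws open and shut, and the axes are right-handed (so a half turn about x gives the same grasp; the last joint's range is limited). The gripper opens to 88 mm and grips with 3 to 60 N. Pads are 20 mm wide; open, the fingers measure 115 mm over their backs; the gripper's body (75 mm by 178 mm) begins 61 mm behind the grasp point.
Start: joints at [-1.302, 0.423, 1.63, -0, 1.089, -0.019], TCP at [177.42, -599.272, 222.675] pointing down, gripper open.
Joint ranges: [-3, 3], [-0.9, 2.11], [0.09, 2.58], [-1.31, 4.45], [0.11, 2.69], [-2.54, 2.54]. Speed limits (rad/s): [2.39, 2.39, 3.01, 3.14, 3.14, 3.14].

## Interface

Orientations are given as a rotation vector (axis times angle).
In Python, from workcell import * gives the robot as it stands.
- The arm moves only by the shell command python3 -m crank 'ROWS'. ROWS is JSON, a list of rows, each a list of 3 entries, a list of its own where there are three numbers: the shift along the tool's x, y, z in cm, then the turn, a rotation vector about the tool's x, y, z in degrees, then the finger opening in cm, from 0 to 8.78. In form: [[[dx, dy, dz], [rx, ry, rz], claw], ...]. A call has 1 to 5 rows; each row shifts and turns the commanded pose from where the row before left it, along the tool's axes as they then stand; what a row does not reach is not made up. A row lasts 1/8 s, in which the tool goes at most 62.5 mm and 10.7 degrees, less where a joint would pass 70% of its speed; a pose out of reach is approached as far as the arm can. A call with a gripper value outside its range is refused whole. The fingers move at their own pace and stop on an object; the grip force is fixed at half the most. Time passes only in rows, so rows that do not move let the fingers close. It gives the time, the measured TCP pose, the force and the opening at its end, in the units of the state.
- get_obs(): the state, without advancing time (a new reading comes with each control period).
- get_image(name): name is "scene" or "top" or "wrist"; returns a dict with "pixels" (480x640x3 uint8, red, green, blue), "mtx" (3x3 intrinsics, pixels), "view" (4x4, takes a point from world to camera coordinates). Camera axes: x right, y down, z forward; pixel columns grow to the right and rows downward; lengths in mm; the calibration is good to about 2 mm. The wrist camera is an equidistant fisheye: a pixel r from the principal point sees the ray r / f radians off the axis. A picture is of the moment at which its call begins. There is no depth.
- close_job(): hands the job in, once; it reports no verdict.
The state is a dict: "t": time; "qpos": joint angles; "qvel": joint speeds; "joint_torque": joint torques, N m; "ee_pos": TCP position; "orientation": TCP orientation; "ft_force": force on the tool from outside, world axes, zero at the start; "moment": the same for the moment, N m; "width": finger opening in mm.
Only numpy, scipy, OpenCV 4.12 (cv2) and the standard library are available. Lean on these libraries where they do the work, as an engineer would, in place of code of your own. Each camera call takes 0.05 s, during which the arm holds its last target.

## Task

Using only the fingertips, tip the tall open-cored foil roll, which stands at the foot of the two rails, over onto its side so that it lies lengthwise on the rails with its upper end towards the upright end plate; let it down gently all the way and never let it drop. Then push the lying roll along the rails until it rests against the end plate. Do not lift the roll, and leave everything else on the bench where it is.

Things in the scene. Friction and masses are not known exactly. Their poses are not given: they have to be found in the camera images.
- cradle: Fixed foil cradle on the bench: grey laminate board (400 x 260 mm, top at z 6 mm, x -145 to 255 mm) with two aluminium rails and a dark steel end plate. Origin at bench level on the centre line, at the rails' near ends; x (level) runs along the rails from the standing roll to the end plate, y across, z up.
- rail_ends (a point): Middle between the near ends of the two rails, at rail-top height. Rails: cradle x 0 to 230 mm, z 6 to 18 mm, each 12 mm wide, inner faces at y +-30 mm. These near ends are the stop for the standing roll's foot. The laid roll rests on the rails' inner top edges and cannot roll off.
- end_plate (a point): Middle of the top edge of the end plate's near face (cradle x 230 mm, z 46 mm). The plate is upright, 12 mm thick, 110 mm wide.
- roll: The foil roll: stiff brass-coloured tube, 100 mm across, 150 mm long, open 76 mm bore, wall 12 mm, 0.4 to 0.65 kg. Origin at the centre of its foot end, z along its axis to its upper end. It starts upright on the board, up to 5 mm short of the rail ends (touching them, its axis is at cradle x -40 mm). Pushed at the top it pivots over the rail ends; balance point about 30 degrees.
- roll_center (a point): Point on the roll's axis half-way along (75 mm from either end). Lying on the rails it is 58 mm above the bench; just laid down, the foot end overhangs the rail ends by about 15 mm and some 95 mm remain between the other end and the end plate.
- roll_top (a point): Point on the roll's axis at the upper end (150 mm from the foot); lying home it is at the end plate's near face.
- reel_a: Bystander: narrow foil reel standing on the cradle's board beside the rails, 48 mm diameter, 60 mm tall; origin at the centre of its foot.
- pot: Bystander: small white pot standing on the cradle's board on the other side of the rails, 54 mm diameter, 50 mm tall; origin at the centre of its foot.
- reel_b: Bystander: narrow foil reel standing on the bench, 60 mm diameter, 110 mm tall; origin at the centre of its foot.
- reel_c: Bystander: narrow foil reel standing on the bench, 56 mm diameter, 90 mm tall; origin at the centre of its foot.
- stick: Bystander: steel composing stick with brass type lying on the bench, 170 x 45 x 23 mm; origin under its centre.
- notebook: Bystander: green notebook lying on the bench, 130 x 190 x 18 mm; origin under its centre.
- driver: Bystander: screwdriver lying on the bench; origin near its middle.
Things that resemble listed ones, but are neither listed nor needed, are in the scene too. Leave any green look-alike of the roll alone.

How it is judged:
By the outcome, as a careful person would: the job done as asked, in the order asked, and still so for the second after the job is handed in, with the robot touching nothing.
It also fails if it takes over 61 s, if anything falls off the work surface, if the arm or the gripper's body presses on something with over 40 N, if the wrist force passes 120 N, or if a joint passes its speed limit or range.

## Working session

There is one attempt and no reset: what is moved stays moved. The work goes in short steps, Python scripts to look and compute and a shell command to move; the robot and the scene stay as the last step left them, time stands still between calls to the robot, and variables do not carry over. Pictures are saved under pics/ and viewed, and the job is handed in when it is done.

```bash
ls; mkdir -p pics; python3 - <<'E'
from workcell import *
import cv2
print(get_obs())
for n in ["scene","top","wrist"]:
    d=get_image(n); cv2.imwrite(f"pics/{n}0.png",d["pixels"][:,:,::-1]); print(n,d["mtx"],d["view"])
E
```

```text
pics
{'t': 0.0, 'qpos': array([-1.30203626e+00,  4.23825815e-01,  1.63068989e+00, -1.50866628e-05,
        1.08861461e+00, -1.89436010e-02]), 'qvel': array([ 0.00114905,  0.00114895, -0.00018333, -0.00032153, -0.00032705,
        0.00112358]), 'joint_torque': array([ 9.14047741e-04, -5.44631052e+01, -2.73666644e+01,  6.45291992e-02,
        2.28937541e-02, -1.06109424e-04]), 'ee_pos': array([ 177.24942079, -598.75244031,  221.91113012]), 'orientation': array([ 0.995643  ,  1.33293226, -0.99409225]), 'ft_force': array([-0.88188302, -0.11406427,  1.2984814 ]), 'moment': array([ 0.05234993, -0.01338931,  0.0429881 ]), 'width': 88.02663886293124}
scene [[498.81585722   0.         323.96985964]
 [  0.         498.81585722 234.3497643 ]
 [  0.           0.           1.        ]] [[-3.21222023e-02  9.99404847e-01 -1.25744084e-02 -6.07337567e+00]
 [ 6.91024349e-01  1.31173493e-02 -7.22712449e-01 -2.86765880e+02]
 [-7.22117382e-01 -3.19043378e-02 -6.91034442e-01  1.56401719e+03]
 [ 0.00000000e+00  0.00000000e+00  0.00000000e+00  1.00000000e+00]]
top [[514.57885384   0.         310.14421623]
 [  0.         514.57885384 243.86957034]
 [  0.           0.           1.        ]] [[-2.10601779e-02 -9.99740834e-01  8.64486565e-03  1.87773967e+01]
 [-9.85722933e-01  1.93185362e-02 -1.67263543e-01  5.82494360e+02]
 [ 1.67053188e-01 -1.20440423e-02 -9.85874319e-01  1.30129532e+03]
 [ 0.00000000e+00  0.00000000e+00  0.00000000e+00  1.00000000e+00]]
wrist [[371.64829954   0.         319.322827  ]
 [  0.         371.64829954 239.9427146 ]
 [  0.           0.           1.        ]] [[ 2.83247518e-01 -9.59046821e-01 -1.98166826e-04 -6.24071155e+02]
 [-9.30926217e-01 -2.74991960e-01  2.40324363e-01 -2.84050388e+01]
 [-2.30536811e-01 -6.78868008e-02 -9.70692619e-01  3.89484208e+02]
 [ 0.00000000e+00  0.00000000e+00  0.00000000e+00  1.00000000e+00]]
```

View pics/scene0.png

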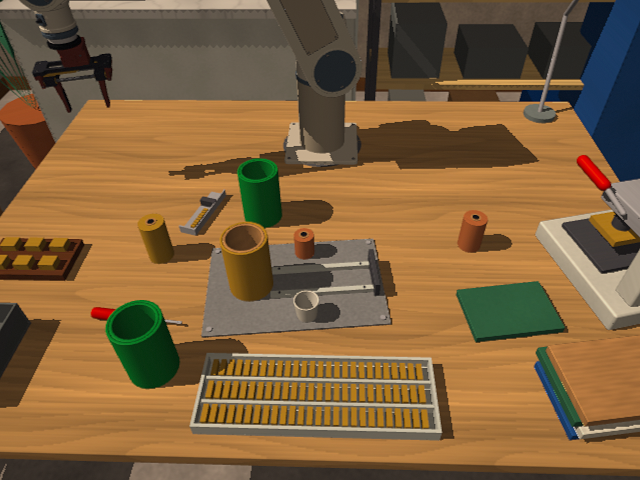

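View pics/top0.png

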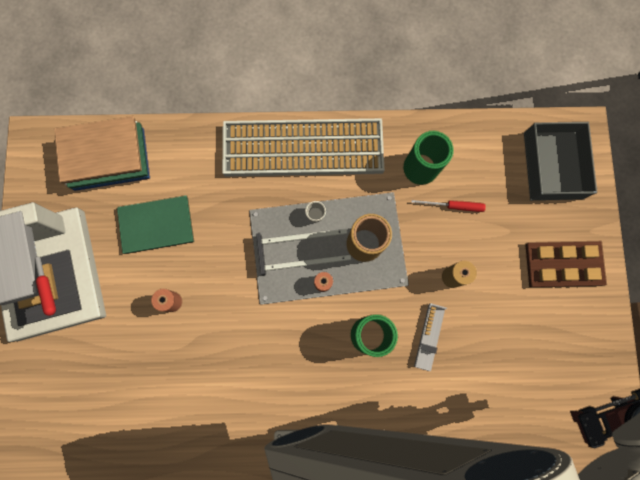

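View pics/wrist0.png

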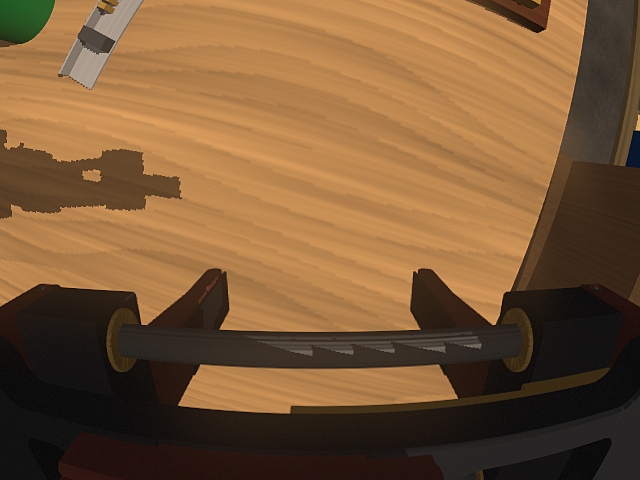

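The roll candidates are the brass tube at scene (249,262) / top (370,235), and the green tubes at scene (260,192) and (143,343). The brass one stands on the grey board at the rails' feet, so it fits; I confirm it with a crop and measure it.

```bash
cat > h.py <<'E'
import numpy as np, cv2
from workcell import *
def ray(d,u,v):
    K=d["mtx"];V=d["view"];R=V[:3,:3];t=V[:3,3]
    c=-R.T@t; r=R.T@np.array([(u-K[0,2])/K[0,0],(v-K[1,2])/K[1,1],1.]); return c,r
def onz(d,u,v,z):
    c,r=ray(d,u,v); return c+r*(z-c[2])/r[2]
def proj(d,p):
    q=d["view"][:3,:3]@np.asarray(p,float)+d["view"][:3,3]; q=d["mtx"]@q; return q[:2]/q[2]
E
python3 - <<'E'
from h import *
T=get_image("top");S=get_image("scene")
c=T["pixels"][180:310,240:415,::-1]; cv2.imwrite("pics/tc.png",cv2.resize(c,None,fx=4.5,fy=4.5,interpolation=cv2.INTER_CUBIC))
c=S["pixels"][210:340,195:400,::-1]; cv2.imwrite("pics/sc.png",cv2.resize(c,None,fx=3.9,fy=3.9,interpolation=cv2.INTER_CUBIC))
E
```

```text
(no output)
```

View pics/tc.png

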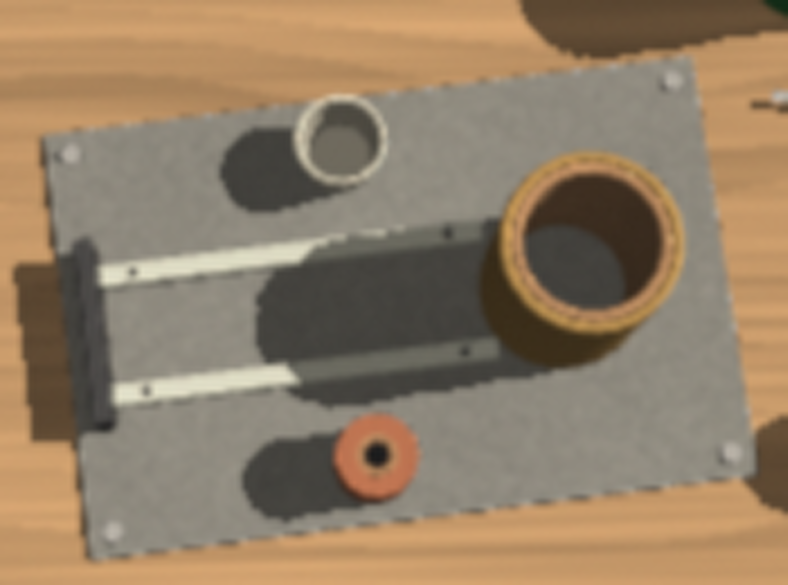

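View pics/sc.png

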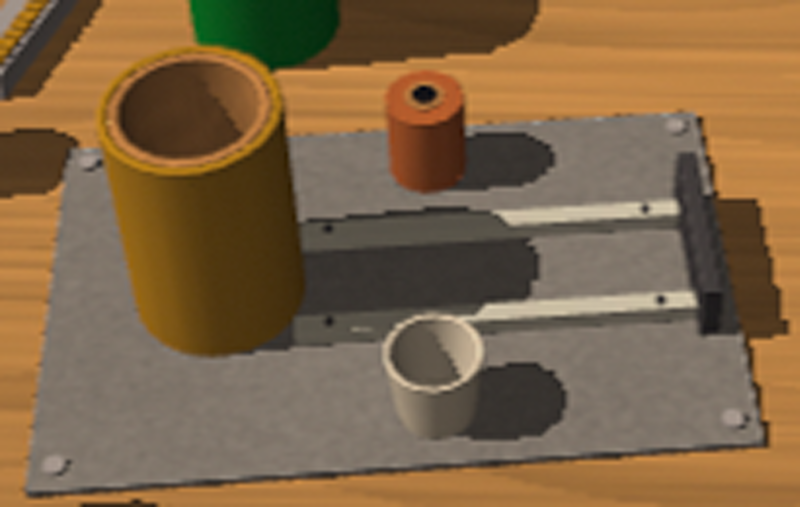

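Confirmed: the crops show the brass tube at the near rail ends (top crop rim centre ~(592,243)), reel_a (376,456) and pot (341,140) to the sides, and the end plate at the left. Now the board corners and the rim to world points.

```bash
python3 - <<'E'
from h import *
T=get_image("top");S=get_image("scene")
f=lambda p:((p[0]+.5)/4.5-.5+240,(p[1]+.5)/4.5-.5+180)
g=lambda p:((p[0]+.5)/3.9-.5+195,(p[1]+.5)/3.9-.5+210)
W=[onz(T,*f(p),6) for p in [(45,137),(690,60),(752,475),(92,557)]]
W2=[onz(S,*g(p),6) for p in [(765,443),(30,492),(72,148),(697,115)]]
for w,w2 in zip(W,W2): print(w.round(1),w2.round(1))
for w in (W,W2):
  print([round(np.linalg.norm(w[i]-w[(i+1)%4]),1) for i in range(4)])
W=(np.array(W)+np.array(W2))/2
ctr=W.mean(0)[:2]
ex=(W[0]-W[1]+W[3]-W[2])[:2]; ex/=np.linalg.norm(ex); ey=np.array([-ex[1],ex[0]])
o=ctr-55*ex
print("origin",o,"yaw",np.degrees(np.arctan2(ex[1],ex[0])))
C=lambda p:((p[:2]-o)@ex,(p[:2]-o)@ey)
# rim by colour mask: brass hue, ellipse of outer rim
for n,D,fn,pt in (("top",T,f,[(592,243)]),("scene",S,g,[(191,108)])):
  for p in pt:
    w=onz(D,*fn(p),156); print(n,"rim",w.round(1),np.round(C(w),1))
for nm,p,z in (("reel_a",(376,456),66),("pot",(341,140),56)):
    w=onz(T,*f(p),z);print(nm,w.round(1),np.round(C(w),1))
for p,z in (((100,275),18),((112,393),18)):
    w=onz(T,*f(p),z);print("rail far",w.round(1),np.round(C(w),1))
for p,z in (((92,240),46),((112,428),46)):
    w=onz(T,*f(p),z);print("plate",w.round(1),np.round(C(w),1))
# rim extents
for p in ((500,243),(685,243),(592,152),(592,335)):
    w=onz(T,*f(p),156);print(np.round(C(w),1))
np.savez("c.npz",o=o,ex=ex,ey=ey)
for nm,u,z in (("green near",(376,336),150),("reel_b?",(464,272),110)):
    print(nm,onz(T,*u,z).round(0))
E
```

```text
[687.1 170.    6. ] [690.3 169.9   6. ]
[ 728. -225.    6.] [ 731.2 -223.9    6. ]
[ 472.9 -249.7    6. ] [ 473.1 -251.4    6. ]
[432.4 142.7   6. ] [435.7 143.    6. ]
[np.float64(397.2), np.float64(256.4), np.float64(394.5), np.float64(256.1)]
[np.float64(395.9), np.float64(259.6), np.float64(396.2), np.float64(256.0)]
origin [586.89549868 -95.25787916] yaw 95.78804669682359
top rim [ 586.9 -140.2  156. ] [-44.7   4.5]
scene rim [ 589.7 -139.8  156. ] [-44.6   1.7]
reel_a [483.  -24.2  66. ] [81.2 96.2]
pot [670.   -8.7  56. ] [ 77.7 -91.4]
rail far [599.1 136.1  18. ] [228.9 -35.5]
rail far [528.1 129.4  18. ] [229.4  35.9]
plate [615.1 138.3  46. ] [229.6 -51.6]
plate [504.2 127.3  46. ] [229.8  59.8]
[ 4.5 -1.5]
[-94.5  10.5]
[-51.8 -45.2]
[-37.6  54.1]
green near [ 342. -142.  150.]
reel_b? [ 494. -373.  110.]
```

```bash
cat >> h.py <<'E'
from scipy.spatial.transform import Rotation as Ro
c_=np.load("c.npz"); o,ex,ey=c_["o"],c_["ex"],c_["ey"]
def C2W(x,y,z): p=o+x*ex+y*ey; return np.array([p[0],p[1],z])
def W2C(w): d=np.asarray(w)[:2]-o; return np.array([d@ex,d@ey,w[2]])
X=np.r_[ex,0];Y=np.r_[ey,0];Z=np.array([0,0,1.])
def target(x,y,z,th):
    # tool x direction: down tilted by th (deg) so the hand leans to +cradle x
    t=np.radians(th); tx=-np.cos(t)*Z-np.sin(t)*X
    zz=SGN*Y; yy=np.cross(zz,tx)
    return C2W(x,y,z),np.column_stack([tx,yy,zz])
SGN=1
def rel(p0,R0,p1,R1):
    return R0.T@(p1-p0)/10, np.degrees(Ro.from_matrix(R0.T@R1).as_rotvec())
def now():
    s=get_obs(); return s["ee_pos"],Ro.from_rotvec(s["orientation"]).as_matrix(),s
E
python3 - <<'E'
import h; from h import *
p,R,s=now(); print(p,R.round(3),"\n",W2C(p))
for g in (1,-1):
    h.SGN=g
    P1,R1=target(-44,2,230,0); print(g,rel(p,R,P1,R1))
E
```

```text
[ 177.39802222 -599.15498745  222.51688122] [[-0.     0.959  0.284]
 [ 0.     0.284 -0.959]
 [-1.    -0.    -0.   ]] 
 [-460.03082102  458.22715184  222.51688122]
1 (array([ -0.73823471,  52.55517609, -32.40705213]), array([ 1.00702498e+02, -1.30852777e-02,  1.64419120e-02]))
-1 (array([ -0.73823471,  52.55517609, -32.40705213]), array([-7.92975001e+01, -1.56232371e-02, -1.24337362e-02]))
```

```bash
cat >> h.py <<'E'
def steps(tg,n,start=None):
    p,R,s=now()
    if start is not None: p,R=start
    P1,R1=tg; q=Ro.from_matrix(R.T@R1).as_rotvec(); pp,RR=p,R
    for i in range(1,n+1):
        pn=p+(P1-p)*i/n; Rn=R@Ro.from_rotvec(q*i/n).as_matrix()
        a,b=rel(pp,RR,pn,Rn); print(i,a.round(2),b.round(2)); pp,RR=pn,Rn
E
python3 - <<'E'
import h; from h import *
h.SGN=-1
steps(target(-44,2,230,0),14)
# rim by ellipse fit, both views
for n,roi in (("top",(335,200,410,270)),("scene",(215,218,280,262))):
    D=get_image(n); im=cv2.cvtColor(D["pixels"],cv2.COLOR_RGB2HSV); x0,y0,x1,y1=roi
    m=((im[...,1]>140)&(im[...,2]>140)).astype(np.uint8)*255
    cv2.imwrite(f"pics/m_{n}.png",cv2.resize(np.hstack([m[y0:y1,x0:x1,None].repeat(3,2),D["pixels"][y0:y1,x0:x1,::-1]]),None,fx=5,fy=5,interpolation=0))
E
```

```text
1 [-0.05  3.75 -2.31] [-5.66 -0.   -0.  ]
2 [-0.05  3.96 -1.93] [-5.66 -0.   -0.  ]
3 [-0.05  4.14 -1.53] [-5.66 -0.   -0.  ]
4 [-0.05  4.27 -1.12] [-5.66 -0.   -0.  ]
5 [-0.05  4.36 -0.69] [-5.66 -0.   -0.  ]
6 [-0.05  4.4  -0.26] [-5.66 -0.   -0.  ]
7 [-0.05  4.41  0.18] [-5.66 -0.   -0.  ]
8 [-0.05  4.37  0.61] [-5.66 -0.   -0.  ]
9 [-0.05  4.29  1.04] [-5.66 -0.   -0.  ]
10 [-0.05  4.16  1.46] [-5.66 -0.   -0.  ]
11 [-0.05  4.    1.86] [-5.66 -0.   -0.  ]
12 [-0.05  3.79  2.25] [-5.66 -0.   -0.  ]
13 [-0.05  3.55  2.61] [-5.66 -0.   -0.  ]
14 [-0.05  3.28  2.95] [-5.66 -0.   -0.  ]
```

View pics/m_top.png

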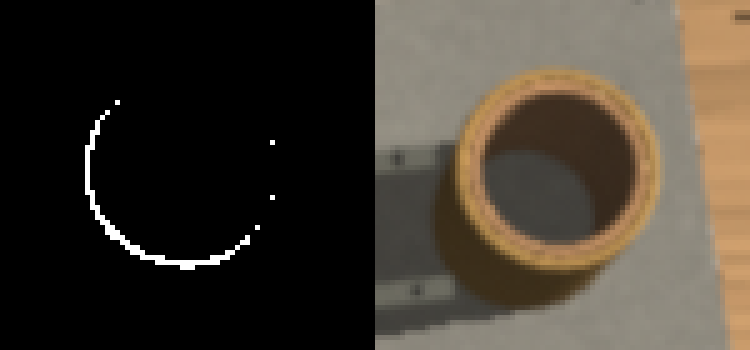

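View pics/m_scene.png

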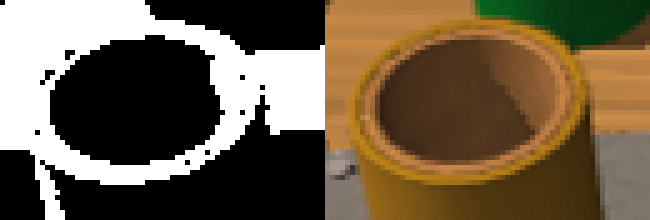

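Rim centre: top (371,233), scene (244,238). With the calibration offset common to both views, this gives cradle x −44.7, y +3, so the roll stands about 5 mm short of the rail ends, as described. I now swing the arm above it.

```bash
python3 -m crank '[[[0,3.8,-2.3],[-5.6,0,0],1],[[0,4,-1.9],[-5.6,0,0],1],[[0,4.1,-1.5],[-5.6,0,0],1],[[0,4.3,-1.1],[-5.6,0,0],1],[[0,4.4,-0.7],[-5.6,0,0],1]]'
python3 -m crank '[[[0,4.4,-0.3],[-5.6,0,0],1],[[0,4.4,0.2],[-5.6,0,0],1],[[0,4.4,0.6],[-5.6,0,0],1],[[0,4.3,1],[-5.6,0,0],1],[[0,4.2,1.5],[-5.6,0,0],1]]'
python3 -m crank '[[[0,4,1.9],[-5.6,0,0],1],[[0,3.8,2.2],[-5.6,0,0],1],[[0,3.5,2.6],[-5.6,0,0],1],[[0,3.3,2.9],[-5.6,0,0],1]]'
python3 - <<'E'
import h; from h import *
h.SGN=-1
p,R,s=now(); print(W2C(p),s["qpos"].round(2),s["t"])
print(rel(p,R,*target(-44.7,3,230,0)))
print(rel(p,R,*target(-44.7,3,136,0)))
E
```

```text
t: 1.08
ee_pos: [327.2, -434.6, 222.8]
orientation: [0.618, 1.48, -0.619]
ft_force: [0.7, -1.0, 0.3]
width: 41.1
t: 1.7
ee_pos: [475.8, -270.4, 222.9]
orientation: [0.237, 1.557, -0.238]
ft_force: [-0.2, -0.3, 0.9]
width: 10.1
t: 2.2
ee_pos: [594.4, -140.7, 222.8]
orientation: [-0.07, 1.569, 0.07]
ft_force: [1.1, -0.3, -0.3]
width: 9.9
[-45.99082701  -2.89112854 222.78253873] [-0.25  0.4   1.66 -0.    1.08 -0.34] 2.2
(array([-0.72187765,  0.12168985, -0.5905235 ]), array([-0.7089011 ,  0.01117079,  0.00755161]))
(array([ 8.67812209,  0.12291741, -0.59236381]), array([-0.7089011 ,  0.01117079,  0.00755161]))
```

```bash
python3 -m crank '[[[0.5,0.1,-0.6],[-0.7,0,0],1],[[3.5,0,0],[0,0,0],1],[[1,0,0],[0,0,0],1],[[0,0,0],[0,0,0],1]]'
python3 - <<'E'
import h; from h import *
h.SGN=-1
p,R,s=now(); print(W2C(p),s["qpos"].round(2),s["t"])
print(rel(p,R,*target(-44.7,3,136,0)))
for n in ("top","wrist"):
    D=get_image(n)["pixels"][:,:,::-1]
    if n=="top": D=cv2.resize(D[160:330,240:450],None,fx=3.5,fy=3.5)
    cv2.imwrite(f"pics/{n}1.png",D)
E
```

```text
t: 2.7
ee_pos: [586.6, -141.9, 172.2]
orientation: [-0.075, 1.571, 0.076]
ft_force: [0.0, -0.6, -0.4]
width: 10.4
[-46.35254408   5.04538048 172.19842878] [-0.26  0.45  1.71 -0.    0.98 -0.35] 2.7
(array([3.61957923, 0.16431801, 0.20988835]), array([-0.25763216, -0.09641744, -0.02957043]))
```

View pics/top1.png

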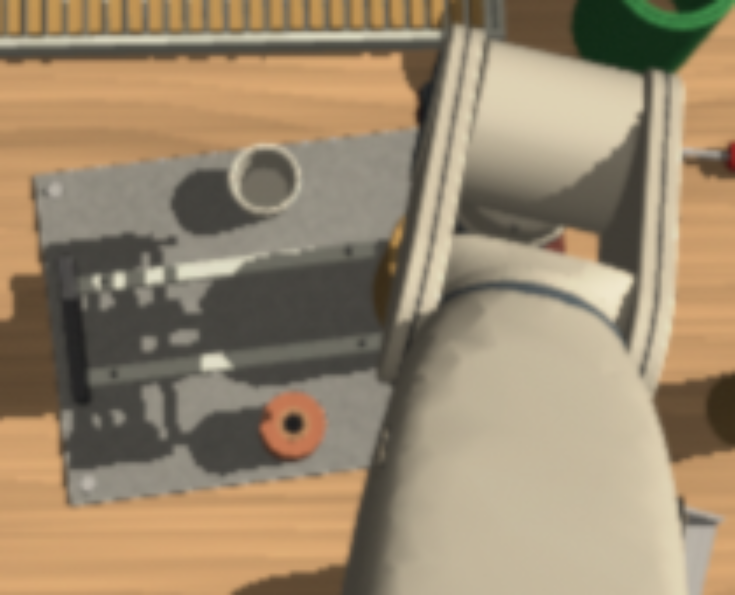

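View pics/wrist1.png

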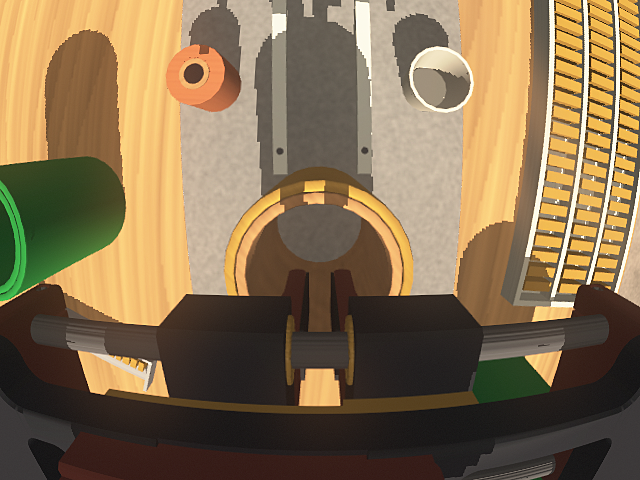

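Wrist view: the closed fingers (320,290) are centred over the bore (320,240), and nothing is in the way. Next I go down about 20 mm into the bore and spread the fingers.

```bash
python3 -m crank '[[[1.2,0.1,0.1],[0,0,0],1],[[1.2,0.1,0.1],[0,0,0],1],[[1.2,0,0],[0,0,0],1]]'
python3 -m crank '[[[0,0,0],[0,0,0],3.5],[[0,0,0],[0,0,0],4.5],[[0,0,0],[0,0,0],5.5],[[0,0,0],[0,0,0],6.5]]'
python3 - <<'E'
import h; from h import *
h.SGN=-1
p,R,s=now(); print(W2C(p),s["qpos"].round(2),s["t"],s["ft_force"],s["width"])
print(rel(p,R,*target(-44.7,3,136,0)))
E
```

```text
t: 3.18
ee_pos: [589.1, -139.1, 135.7]
orientation: [-0.077, 1.57, 0.077]
ft_force: [0.5, -0.8, -0.2]
width: 9.8
t: 3.68
ee_pos: [589.4, -139.3, 137.1]
orientation: [-0.077, 1.569, 0.076]
ft_force: [-0.1, -0.5, -0.3]
width: 46.4
[-44.05193307   1.91543948 137.05763567] [-0.25  0.5   1.73 -0.    0.91 -0.35] 3.675 [-0.08993526 -0.46935325 -0.2949972 ] 46.393871947129
(array([ 0.10571053, -0.06515827, -0.108297  ]), array([-0.19873949,  0.0359509 ,  0.01319114]))
```

```bash
python3 -m crank '[[[0,0,0],[0,0,0],7],[[0,0,0],[0,0,0],7]]'
python3 - <<'E'
import h; from h import *
p,R,s=now(); print(W2C(p),s["ft_force"],s["width"])
cv2.imwrite("pics/wrist2.png",get_image("wrist")["pixels"][:,:,::-1])
cv2.imwrite("pics/scene2.png",cv2.resize(get_image("scene")["pixels"][130:350,170:420,::-1],None,fx=3,fy=2.7))
E
```

```text
t: 3.92
ee_pos: [588.9, -139.2, 136.9]
orientation: [-0.077, 1.57, 0.077]
ft_force: [-2.6, -0.1, 3.1]
width: 55.5
[-43.93039973   2.44552141 136.93822013] [-2.56250504 -0.1012521   3.1433469 ] 55.49449029000864
```

View pics/wrist2.png

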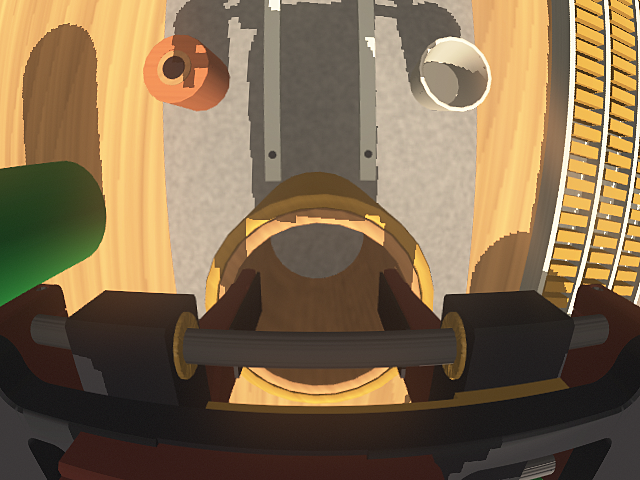

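View pics/scene2.png

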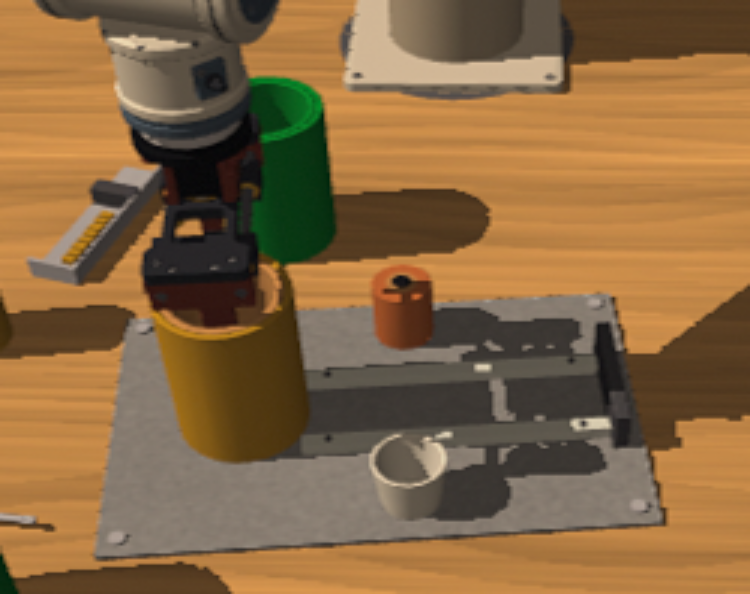

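```bash
python3 -m crank '[[[0,0,0],[0,0,0],7],[[0,0,0],[0,0,0],7]]'
python3 - <<'E'
import h; from h import *
h.SGN=-1
# arc plan (tool = roll tilt to 60 then held), printed as rows
def s_c(t):
    return 12 if t==0 else min(12,max(7,(12-10*np.sin(t))/max(np.cos(t),.05)))
p,R,s=now(); d=156-p[2]; y=W2C(p)[1]; print("d",d,s["width"])
prev=(C2W(-40.,2.5,p[2]),target(0,0,0,0)[1])
print("slide", rel(p,R,*prev))
for th in range(5,95,5):
    t=np.radians(th); L=150-d-s_c(t)
    if th>60: L=150-d-min(10,7+(th-60)*.1)
    x=-40*np.cos(t)+L*np.sin(t); z=18+40*np.sin(t)+L*np.cos(t)
    tg=target(x,2.5,z,min(th,60)); a,b=rel(*prev,*tg); print(th,round(x,1),round(z,1),a.round(2),b.round(1)); prev=tg
E
```

```text
t: 4.28
ee_pos: [589.0, -139.2, 136.9]
orientation: [-0.077, 1.57, 0.077]
ft_force: [-3.2, 0.3, 5.2]
width: 55.9
d 19.09324029619043 55.87730515898952
slide (array([ 2.94767794e-05,  3.96103553e-01, -1.25550601e-02]), array([-0.19615437, -0.02770186, -0.00343296]))
5 -29.4 140.8 [-0.39  1.06 -0.  ] [ 0.  0. -5.]
10 -18.5 143.6 [-0.38  1.07  0.  ] [-0. -0. -5.]
15 -7.3 145.4 [-0.37  1.07  0.  ] [ 0.  0. -5.]
20 4.1 146.1 [-0.36  1.08 -0.  ] [-0. -0. -5.]
25 15.4 145.8 [-0.36  1.08 -0.  ] [ 0. -0. -5.]
30 26.8 144.4 [-0.35  1.09  0.  ] [-0.  0. -5.]
35 37.9 141.9 [-0.35  1.09  0.  ] [-0. -0. -5.]
40 48.8 138.4 [-0.34  1.09 -0.  ] [ 0. -0. -5.]
45 59.3 133.9 [-0.33  1.1   0.  ] [-0.  0. -5.]
50 69.2 128.3 [-0.3  1.1 -0. ] [ 0.  0. -5.]
55 78.6 121.8 [-0.3  1.1  0. ] [-0. -0. -5.]
60 87.3 114.6 [-0.3  1.1  0. ] [-0.  0. -5.]
65 94.9 106.4 [-0.25  1.09 -0.  ] [0. 0. 0.]
70 101.8 97.6 [-0.16  1.1  -0.  ] [0. 0. 0.]
75 107.9 88.3 [-0.06  1.11  0.  ] [0. 0. 0.]
80 113.1 78.6 [ 0.04  1.11 -0.  ] [0. 0. 0.]
85 117.5 68.4 [0.13 1.09 0.  ] [0. 0. 0.]
90 120.9 58.0 [0.22 1.08 0.  ] [0. 0. 0.]
```

Holding at 55.9 mm. First I slide it to the rail ends, then begin tipping.

```bash
python3 -m crank '[[[0,0.2,0],[0,0,0],7],[[0,0.2,0],[0,0,0],7],[[0,0,0],[0,0,0],7]]'
python3 -m crank '[[[-0.2,0.53,0],[0,0,-2.5],7],[[-0.2,0.53,0],[0,0,-2.5],7],[[-0.2,0.53,0],[0,0,-2.5],7],[[-0.2,0.53,0],[0,0,-2.5],7],[[0,0,0],[0,0,0],7]]'
python3 - <<'E'
import h; from h import *
h.SGN=-1
p,R,s=now(); print(W2C(p),s["qpos"].round(2),s["t"],s["ft_force"].round(1),s["width"])
print("tilt",np.degrees(np.arctan2(-R[:,0]@X,-R[2,0])))
print(rel(p,R,*target(-18.5,2.5,143.6,10)))
cv2.imwrite("pics/scene3.png",cv2.resize(get_image("scene")["pixels"][130:350,170:420,::-1],None,fx=3,fy=2.7))
E
```

```text
t: 4.65
ee_pos: [588.8, -135.9, 137.2]
orientation: [-0.078, 1.569, 0.076]
ft_force: [-3.6, -3.4, 7.3]
width: 55.7
t: 5.28
ee_pos: [586.6, -112.9, 142.8]
orientation: [-0.214, 1.557, -0.059]
ft_force: [-0.7, -0.7, -3.2]
width: 55.3
[-17.54872454   2.02922762 142.82829237] [-0.12  0.47  1.78 -0.22  0.86 -0.08] 5.275 [-0.7 -0.7 -3.2] 55.30777493805594
tilt 9.98660726727467
(array([-0.05947172, -0.10713921, -0.04695899]), array([-0.08551354, -0.04009227, -0.01336282]))
```

View pics/scene3.png

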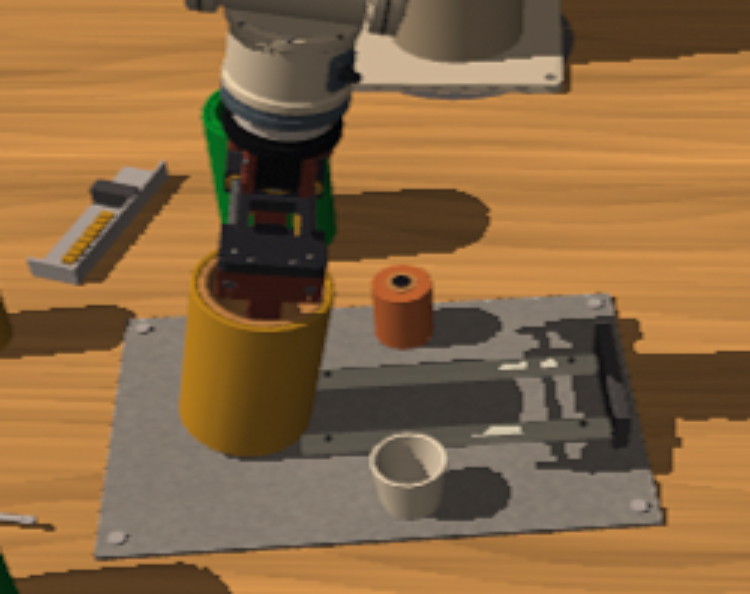

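The roll is tilting with the tool about the rail ends, with small forces. I continue to about 32°.

```bash
python3 -m crank '[[[-0.18,0.53,0],[0,0,-2.5],7],[[-0.18,0.54,0],[0,0,-2.5],7],[[-0.18,0.54,0],[0,0,-2.5],7],[[-0.18,0.54,0],[0,0,-2.5],7],[[0,0,0],[0,0,0],7]]'
python3 -m crank '[[[-0.18,0.54,0],[0,0,-2.5],7],[[-0.18,0.54,0],[0,0,-2.5],7],[[-0.18,0.54,0],[0,0,-2.5],7],[[-0.18,0.54,0],[0,0,-2.5],7],[[0,0,0],[0,0,0],7]]'
python3 - <<'E'
import h; from h import *
h.SGN=-1
p,R,s=now(); print(W2C(p),s["qpos"].round(2),s["t"],s["ft_force"].round(1),s["width"])
print("tilt",np.degrees(np.arctan2(-R[:,0]@X,-R[2,0])))
print(rel(p,R,*target(26.8,2.5,144.4,30)))
cv2.imwrite("pics/scene4.png",cv2.resize(get_image("scene")["pixels"][130:350,170:420,::-1],None,fx=3,fy=2.7))
E
```

```text
t: 5.95
ee_pos: [584.8, -90.8, 144.8]
orientation: [-0.349, 1.535, -0.196]
ft_force: [0.8, -1.1, -4.3]
width: 55.5
t: 6.58
ee_pos: [582.8, -68.4, 142.7]
orientation: [-0.482, 1.505, -0.332]
ft_force: [1.4, -1.2, -2.4]
width: 55.8
[ 27.10402079   1.41861523 142.73949592] [ 0.13  0.51  1.82 -0.66  0.94  0.47] 6.575 [ 1.4 -1.2 -2.4] 55.8174352135364
tilt 29.90627273905101
(array([-0.12862419, -0.10937746, -0.10808951]), array([-0.12373151, -0.08340227, -0.09363721]))
```

View pics/scene4.png

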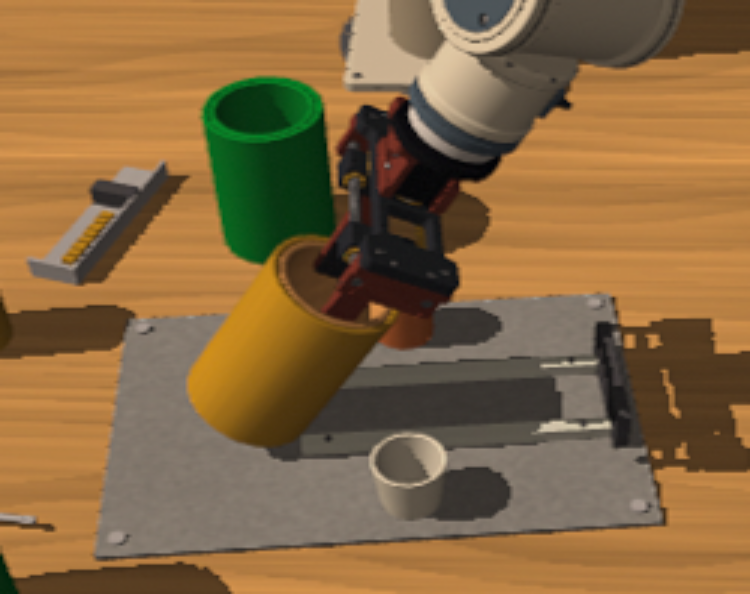

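```bash
python3 -m crank '[[[-0.17,0.54,0],[0,0,-2.5],7],[[-0.17,0.54,0],[0,0,-2.5],7],[[-0.17,0.54,0],[0,0,-2.5],7],[[-0.17,0.54,0],[0,0,-2.5],7],[[0,0,0],[0,0,0],7]]'
python3 -m crank '[[[-0.16,0.54,0],[0,0,-2.5],7],[[-0.16,0.54,0],[0,0,-2.5],7],[[0,0,0],[0,0,0],7]]'
python3 - <<'E'
import h; from h import *
h.SGN=-1
p,R,s=now(); print(W2C(p),s["qpos"].round(2),s["t"],s["ft_force"].round(1),s["width"])
print("tilt",np.degrees(np.arctan2(-R[:,0]@X,-R[2,0])))
print(rel(p,R,*target(59.3,2.5,133.9,45)))
cv2.imwrite("pics/scene5.png",cv2.resize(get_image("scene")["pixels"][130:350,170:420,::-1],None,fx=3,fy=2.7))
E
```

```text
t: 7.25
ee_pos: [580.6, -46.9, 136.5]
orientation: [-0.616, 1.467, -0.469]
ft_force: [1.4, -1.1, -0.6]
width: 55.7
t: 7.62
ee_pos: [579.6, -36.8, 132.0]
orientation: [-0.681, 1.444, -0.537]
ft_force: [1.5, -0.1, 0.1]
width: 55.4
[ 58.87771552   1.35335132 131.98390674] [ 0.29  0.62  1.81 -0.89  1.11  0.77] 7.625 [ 1.5 -0.1  0.1] 55.39979621777415
tilt 44.90372729423621
(array([-0.1652617 , -0.10558469, -0.11482966]), array([-0.11675791, -0.13171052, -0.0961384 ]))
```

View pics/scene5.png

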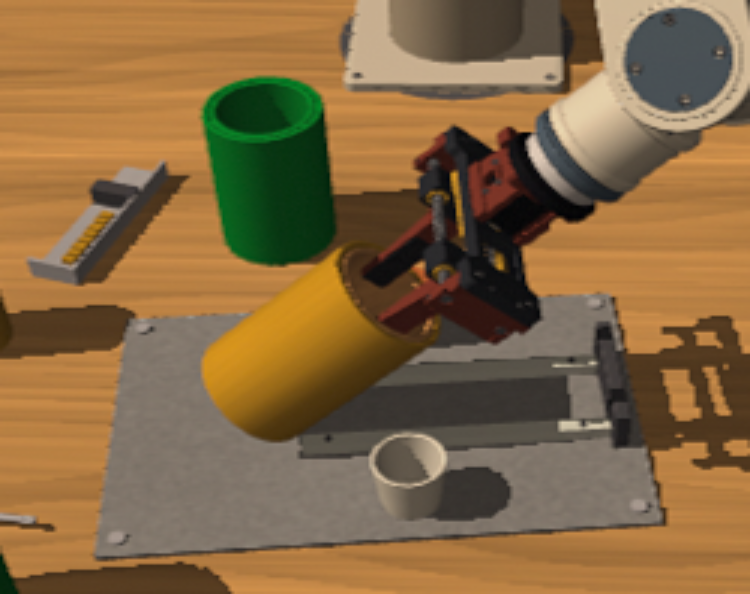

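Still held at 45°, foot against the rail ends. On to 60°.

```bash
python3 -m crank '[[[-0.16,0.54,0],[0,0,-2.5],7],[[-0.16,0.55,0],[0,0,-2.5],7],[[-0.16,0.55,0],[0,0,-2.5],7],[[-0.16,0.55,0],[0,0,-2.5],7],[[0,0,0],[0,0,0],7]]'
python3 -m crank '[[[-0.15,0.55,0],[0,0,-2.5],7],[[-0.15,0.55,0],[0,0,-2.5],7],[[0,0,0],[0,0,0],7]]'
python3 - <<'E'
import h; from h import *
h.SGN=-1
p,R,s=now(); print(W2C(p),s["qpos"].round(2),s["t"],s["ft_force"].round(1),s["width"])
print("tilt",np.degrees(np.arctan2(-R[:,0]@X,-R[2,0])))
print(rel(p,R,*target(87.3,2.5,114.6,60)))
cv2.imwrite("pics/scene6.png",cv2.resize(get_image("scene")["pixels"][130:350,170:420,::-1],None,fx=3,fy=2.7))
E
```

```text
t: 8.3
ee_pos: [577.4, -17.1, 119.0]
orientation: [-0.815, 1.391, -0.673]
ft_force: [2.6, 1.1, -0.9]
width: 55.9
t: 8.68
ee_pos: [576.3, -8.5, 111.2]
orientation: [-0.88, 1.362, -0.74]
ft_force: [1.9, 0.6, -1.0]
width: 55.4
[ 87.33820236   1.76100098 111.19129995] [ 0.42  0.79  1.76 -1.02  1.31  0.98] 8.675 [ 1.9  0.6 -1. ] 55.4010281010508
tilt 60.08052834660113
(array([-0.16652271, -0.29731298, -0.07445353]), array([ 0.02594977, -0.14391054,  0.08049559]))
```

View pics/scene6.png

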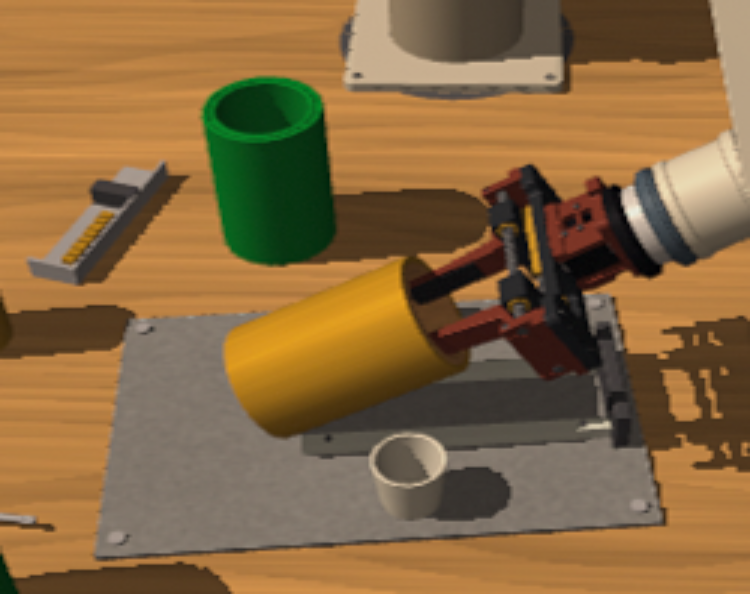

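```bash
python3 - <<'E'
import h; from h import *
h.SGN=-1
p,R,s=now()
prev=target(87.3,1.8,112.5,60); d=19
for k in range(1,13):
    th=60+2.5*k; t=np.radians(th); L=150-d-(7+min(3,(th-60)*.1))
    x=-40*np.cos(t)+L*np.sin(t); z=18+40*np.sin(t)+L*np.cos(t)-1*(1-k/12)
    tg=target(x,1.8,z,60+min(5,k*.5)); a,b=rel(*prev,*tg); print(th,round(x,1),round(z,1),a.round(2),b.round(1)); prev=tg
E
```

```text
62.5 91.3 109.7 [-0.21  0.44  0.  ] [ 0.  -0.  -0.5]
65.0 95.0 105.6 [-0.12  0.54  0.  ] [ 0.  -0.  -0.5]
67.5 98.6 101.4 [-0.1   0.54 -0.  ] [ 0.  -0.  -0.5]
70.0 101.9 97.0 [-0.08  0.54  0.  ] [-0.   0.  -0.5]
72.5 105.0 92.5 [-0.07  0.55 -0.  ] [-0.  -0.  -0.5]
75.0 108.0 87.8 [-0.05  0.55  0.  ] [ 0.   0.  -0.5]
77.5 110.7 83.1 [-0.03  0.55  0.  ] [ 0.  -0.  -0.5]
80.0 113.2 78.2 [-0.01  0.55 -0.  ] [-0.   0.  -0.5]
82.5 115.5 73.3 [ 0.01  0.54 -0.  ] [ 0.   0.  -0.5]
85.0 117.6 68.3 [0.03 0.54 0.  ] [-0.   0.  -0.5]
87.5 119.4 63.2 [ 0.05  0.54 -0.  ] [0. 0. 0.]
90.0 121.0 58.0 [ 0.07  0.54 -0.  ] [0. 0. 0.]
```

```bash
python3 -m crank '[[[-0.2,0.44,0],[0,0,-0.5],7],[[-0.12,0.54,0],[0,0,-0.5],7],[[-0.1,0.54,0],[0,0,-0.5],7],[[-0.08,0.54,0],[0,0,-0.5],7],[[0,0,0],[0,0,0],7]]'
python3 - <<'E'
import h; from h import *
h.SGN=-1
p,R,s=now(); print(W2C(p),s["qpos"].round(2),s["t"],s["ft_force"].round(1),s["width"])
print("tilt",np.degrees(np.arctan2(-R[:,0]@X,-R[2,0])))
print(rel(p,R,*target(101.9,1.8,97,62)))
cv2.imwrite("pics/scene7.png",cv2.resize(get_image("scene")["pixels"][130:350,170:420,::-1],None,fx=3,fy=2.7))
E
```

```text
t: 9.35
ee_pos: [574.7, 5.3, 96.4]
orientation: [-0.904, 1.35, -0.768]
ft_force: [0.8, -2.6, -0.5]
width: 55.9
[101.28565684   1.97979302  96.40576933] [ 0.45  0.83  1.74 -1.02  1.34  1.02] 9.35 [ 0.8 -2.6 -0.5] 55.85874021145202
tilt 62.04866899525961
(array([-0.08218311, -0.02368401,  0.01770694]), array([-0.03745732, -0.20071883,  0.04873441]))
```

View pics/scene7.png

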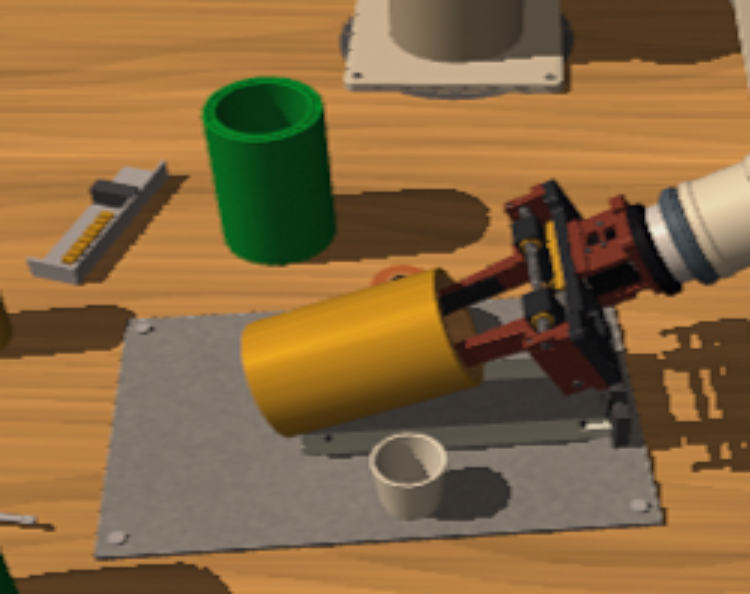

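```bash
python3 -m crank '[[[-0.07,0.55,0],[0,0,-0.5],7],[[-0.05,0.55,0],[0,0,-0.5],7],[[-0.03,0.55,0],[0,0,-0.5],7],[[-0.01,0.55,0],[0,0,-0.5],7],[[0,0,0],[0,0,0],7]]'
python3 - <<'E'
import h; from h import *
h.SGN=-1
p,R,s=now(); print(W2C(p),s["qpos"].round(2),s["t"],s["ft_force"].round(1),s["width"])
print("tilt",np.degrees(np.arctan2(-R[:,0]@X,-R[2,0])))
print(rel(p,R,*target(113.2,1.8,78.2,64)))
cv2.imwrite("pics/scene8.png",cv2.resize(get_image("scene")["pixels"][130:350,170:420,::-1],None,fx=3,fy=2.7))
E
```

```text
t: 10.02
ee_pos: [574.0, 17.2, 77.3]
orientation: [-0.93, 1.337, -0.794]
ft_force: [-1.3, 3.1, 2.7]
width: 55.5
[113.16932133   1.53575013  77.34805884] [ 0.47  0.89  1.71 -1.02  1.36  1.06] 10.025 [-1.3  3.1  2.7] 55.47860263090427
tilt 63.999397682604176
(array([-0.04003658, -0.07524994, -0.0264622 ]), array([-0.05030002, -0.14765668, -0.0005375 ]))
```

View pics/scene8.png

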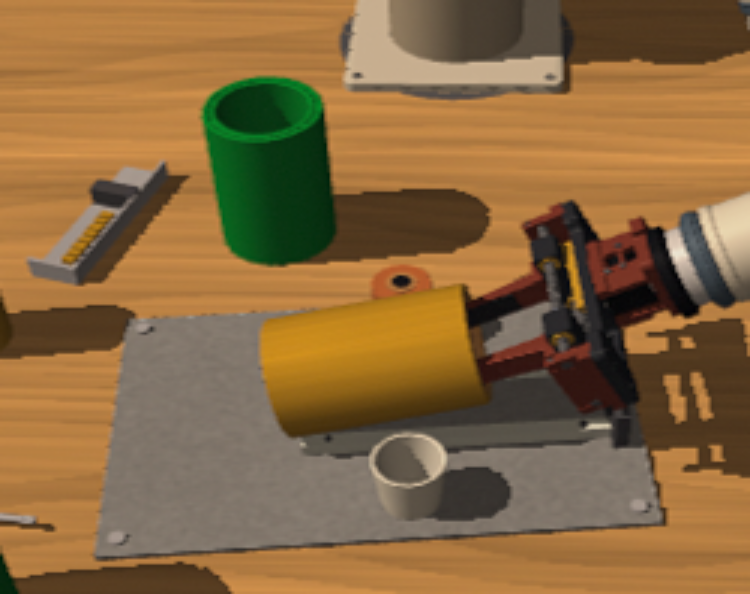

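```bash
python3 -m crank '[[[0.01,0.45,0],[0,0,-0.5],7],[[0.02,0.45,0],[0,0,-0.5],7],[[0.03,0.45,0],[0,0,0],7],[[0,0,0],[0,0,0],7]]'
python3 - <<'E'
import h; from h import *
h.SGN=-1
p,R,s=now(); print(W2C(p),s["qpos"].round(2),s["t"],s["ft_force"].round(1),s["width"])
print("tilt",np.degrees(np.arctan2(-R[:,0]@X,-R[2,0])))
print(rel(p,R,*target(121,1.8,58,65)))
cv2.imwrite("pics/scene9.png",cv2.resize(get_image("scene")["pixels"][130:350,170:420,::-1],None,fx=3,fy=2.7))
E
```

```text
t: 10.58
ee_pos: [573.5, 22.1, 65.1]
orientation: [-0.942, 1.33, -0.807]
ft_force: [-0.8, 4.2, 4.4]
width: 55.4
[118.09869766   1.46619069  65.05600323] [ 0.49  0.92  1.7  -1.03  1.38  1.08] 10.575 [-0.8  4.2  4.4] 55.375867874817125
tilt 65.00337094574539
(array([ 0.0352977 ,  0.76206986, -0.03413579]), array([-0.06393245, -0.15511934,  0.00345748]))
```

View pics/scene9.png

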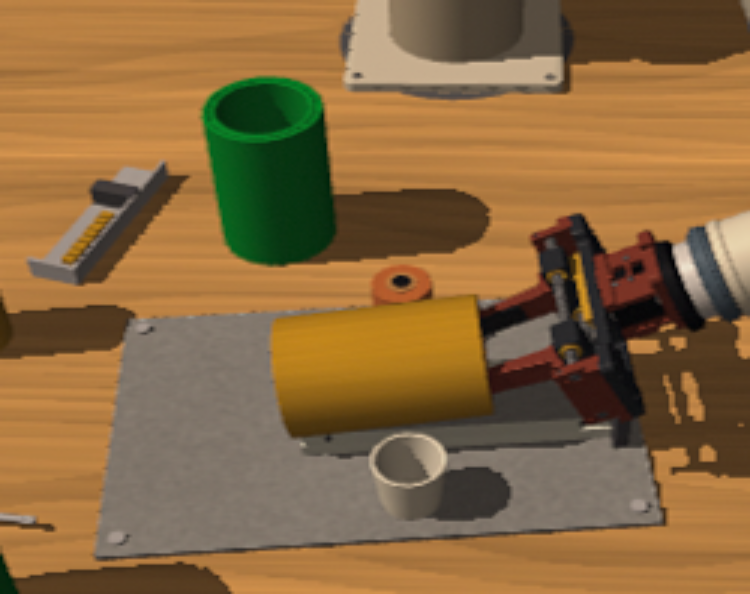

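```bash
python3 -m crank '[[[0.03,0.3,0],[0,0,0],7],[[0.03,0.3,0],[0,0,0],7],[[0,0,0],[0,0,0],7]]'
python3 -m crank '[[[0,0.2,0],[0,0,0],7],[[0,0,0],[0,0,0],7]]'
python3 - <<'E'
import h; from h import *
h.SGN=-1
p,R,s=now(); print(W2C(p),s["t"],s["ft_force"].round(1),s["width"])
S=get_image("scene")
cv2.imwrite("pics/scene10.png",cv2.resize(S["pixels"][190:330,220:400,::-1],None,fx=4.2,fy=4.2))
cv2.imwrite("pics/top10.png",cv2.resize(get_image("top")["pixels"][160:330,220:440,::-1],None,fx=3.5,fy=3.5))
E
```

```text
t: 11.0
ee_pos: [573.3, 23.8, 59.6]
orientation: [-0.942, 1.33, -0.807]
ft_force: [-0.5, 4.4, 4.3]
width: 55.3
t: 11.25
ee_pos: [573.1, 24.5, 57.9]
orientation: [-0.942, 1.33, -0.808]
ft_force: [0.3, 2.4, 3.5]
width: 54.7
[120.52682757   1.62189497  57.89810449] 11.25 [0.3 2.4 3.5] 54.66855845250585
```

View pics/scene10.png

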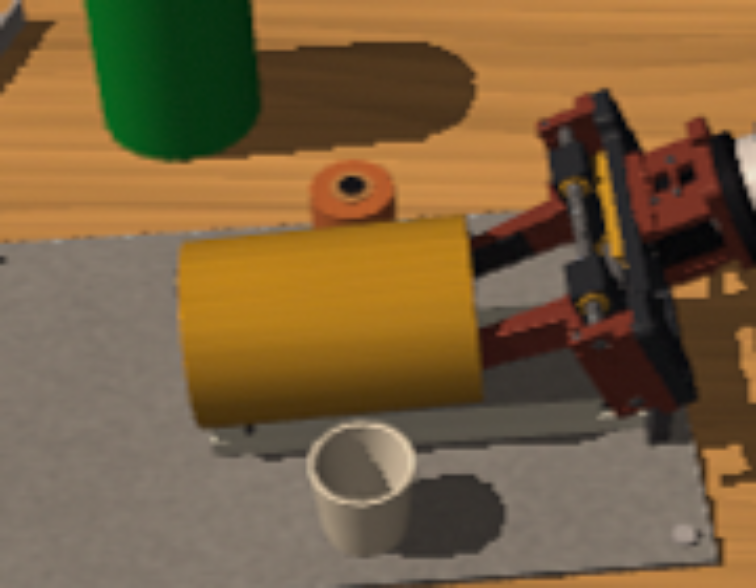

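View pics/top10.png

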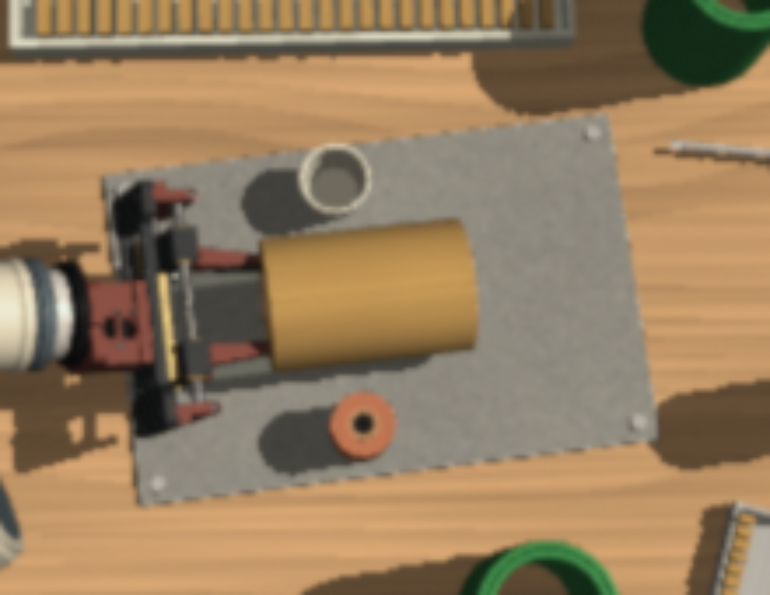

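The roll lies essentially flat on the rails (scene crop 180–480, top crop 262–475). I press 2 mm further to be sure it is seated before letting go.

```bash
python3 -m crank '[[[0.05,0.15,0],[0,0,0],7],[[0.05,0.15,0],[0,0,0],7],[[0,0,0],[0,0,0],7]]'
python3 - <<'E'
import h; from h import *
h.SGN=-1
p,R,s=now(); print(W2C(p),s["t"],s["ft_force"].round(1),s["moment"].round(2),s["width"])
S=get_image("scene")
cv2.imwrite("pics/scene11.png",cv2.resize(S["pixels"][190:330,220:400,::-1],None,fx=4.2,fy=4.2))
E
```

```text
t: 11.72
ee_pos: [573.1, 25.2, 54.8]
orientation: [-0.942, 1.33, -0.808]
ft_force: [-0.3, 4.4, 4.3]
width: 55.0
[121.19449924   1.6216121   54.77227643] 11.725 [-0.3  4.4  4.3] [-0.78 -0.13 -0.1 ] 54.95670176567539
```

View pics/scene11.png

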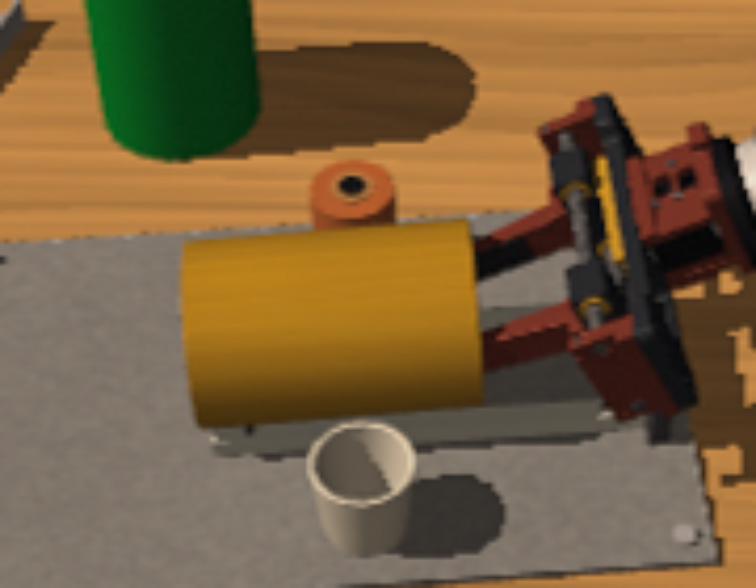

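```bash
python3 - <<'E'
import h; from h import *
S=get_image("scene")
q=lambda *p: ((proj(S,C2W(*p))-[220,190])*4.2).round(0)
for th in (90,87,84):
    t=np.radians(th)
    # horizontal extreme silhouettes approximate: axis line at +-50 perpendicular to view
    cam=-S["view"][:3,:3].T@S["view"][:3,3]
    ax=np.sin(t)*X+np.cos(t)*Z; c0=C2W(-14,1,58); v=cam-c0; n=np.cross(ax,v); n/=np.linalg.norm(n)
    out=[]
    for sg in (1,-1):
        for L in (0,150):
            w=c0+ax*L+sg*50*n; out.append(((proj(S,w)-[220,190])*4.2).round(0))
    print(th,out)
E
```

```text
90 [array([185., 425.]), array([470., 408.]), array([176., 235.]), array([459., 219.])]
87 [array([189., 425.]), array([473., 398.]), array([172., 236.]), array([455., 209.])]
84 [array([192., 425.]), array([475., 388.]), array([169., 236.]), array([450., 199.])]
```

Projected edge slopes say the roll is about 1–1.5° short of level, so I press down a little more.

```bash
python3 -m crank '[[[0.08,0.18,0],[0,0,0],7],[[0.08,0.18,0],[0,0,0],7],[[0,0,0],[0,0,0],7]]'
python3 -m crank '[[[0.08,0.18,0],[0,0,0],7],[[0,0,0],[0,0,0],7]]'
python3 - <<'E'
import h; from h import *
h.SGN=-1
p,R,s=now(); print(W2C(p),s["t"],s["ft_force"].round(1),s["moment"].round(2),s["width"])
S=get_image("scene")
cv2.imwrite("pics/scene12.png",cv2.resize(S["pixels"][190:330,220:400,::-1],None,fx=4.2,fy=4.2))
E
```

```text
t: 12.2
ee_pos: [573.1, 25.3, 51.5]
orientation: [-0.942, 1.33, -0.809]
ft_force: [-2.1, 7.3, 8.3]
width: 54.8
t: 12.45
ee_pos: [573.1, 25.3, 51.1]
orientation: [-0.943, 1.328, -0.811]
ft_force: [-5.5, 8.5, 16.4]
width: 54.8
[121.3456492    1.58911289  51.05715766] 12.45 [-5.5  8.5 16.4] [-2.2  -0.23 -0.61] 54.75902175579375
```

View pics/scene12.png

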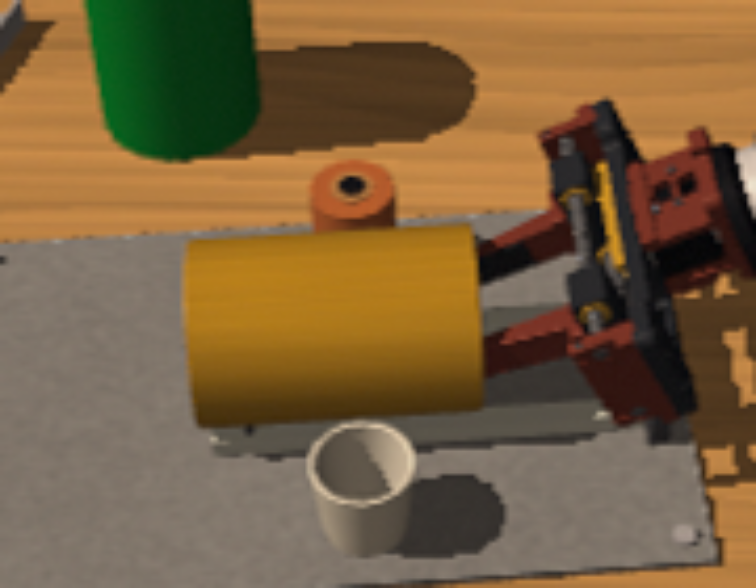

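The upward force jumped to 16 N and the edges now match level, so the roll is seated. I ease off, close the fingers and retract along the tool axis.

```bash
python3 -m crank '[[[0,-0.2,0],[0,0,0],7],[[0,0,0],[0,0,0],5],[[0,0,0],[0,0,0],4],[[0,0,0],[0,0,0],3],[[0,0,0],[0,0,0],3]]'
python3 -m crank '[[[-1,0,0],[0,0,0],3],[[-1.5,0,0],[0,0,0],3],[[-2,0,0],[0,0,0],3],[[-2,0,0],[0,0,0],3],[[0,0,0],[0,0,0],3]]'
python3 - <<'E'
import h; from h import *
h.SGN=-1
p,R,s=now(); print(W2C(p),s["qpos"].round(2),s["t"],s["ft_force"].round(1),s["width"])
S=get_image("scene")
cv2.imwrite("pics/scene13.png",cv2.resize(S["pixels"][190:330,220:400,::-1],None,fx=4.2,fy=4.2))
a=W2C(p)
print("up");steps(target(a[0]-20,2,230,0),8)
E
```

```text
t: 13.12
ee_pos: [572.9, 23.9, 50.1]
orientation: [-0.941, 1.331, -0.807]
ft_force: [-0.3, 0.3, -0.6]
width: 33.5
t: 13.75
ee_pos: [568.2, 85.2, 79.1]
orientation: [-0.941, 1.327, -0.806]
ft_force: [0.0, 0.0, 1.1]
width: 30.2
[181.41219922   0.44476955  79.09454675] [ 0.58  0.91  1.64 -0.95  1.45  1.05] 13.75 [0.  0.  1.1] 30.166901069757788
up
1 [-0.59 -1.81 -0.01] [-0.02 -0.    8.12]
2 [-0.84 -1.71 -0.01] [-0.02 -0.    8.12]
3 [-1.07 -1.58 -0.01] [-0.02 -0.    8.12]
4 [-1.28 -1.41 -0.01] [-0.02 -0.    8.12]
5 [-1.47 -1.22 -0.01] [-0.02 -0.    8.12]
6 [-1.63 -1.   -0.01] [-0.02 -0.    8.12]
7 [-1.75 -0.76 -0.01] [-0.02 -0.    8.12]
8 [-1.84 -0.5  -0.01] [-0.02 -0.    8.12]
```

View pics/scene13.png

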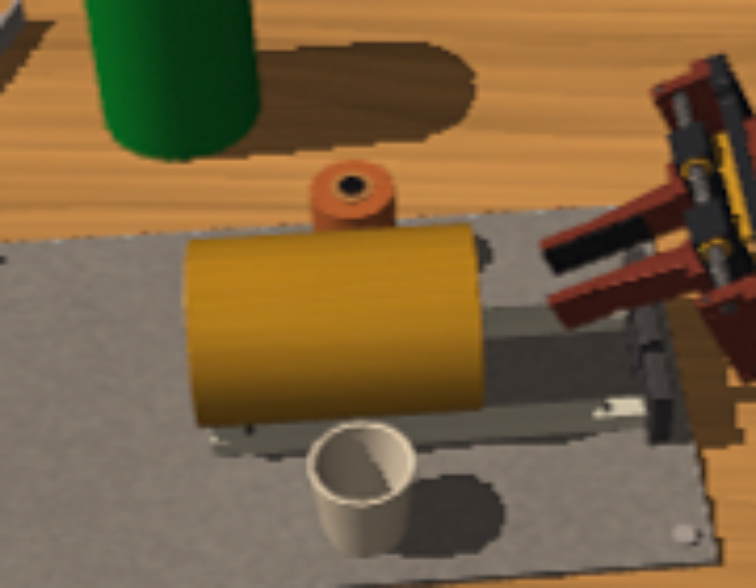

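The roll lies level on the rails and the fingers are free. Now up, upright, and over to the foot side.

```bash
python3 -m crank '[[[-0.6,-1.8,0],[0,0,8],3],[[-0.8,-1.7,0],[0,0,8],4],[[-1.1,-1.6,0],[0,0,8],5],[[-1.3,-1.4,0],[0,0,8],6],[[-1.5,-1.2,0],[0,0,8],7]]'
python3 -m crank '[[[-1.6,-1,0],[0,0,8],7.6],[[-1.8,-0.8,0],[0,0,8],7.6],[[-1.8,-0.5,0],[0,0,8],7.6],[[0,0,0],[0,0,0],7.6]]'
python3 - <<'E'
import h; from h import *
h.SGN=-1
p,R,s=now(); print(W2C(p),s["qpos"].round(2),s["t"],s["ft_force"].round(1),s["width"])
T=get_image("top")
cv2.imwrite("pics/top14.png",cv2.resize(T["pixels"][160:330,220:440,::-1],None,fx=3.5,fy=3.5))
steps(target(-65,1.5,215,0),6)
E
```

```text
t: 14.42
ee_pos: [568.2, 71.6, 173.8]
orientation: [-0.413, 1.521, -0.263]
ft_force: [0.2, 1.1, -0.7]
width: 66.2
t: 14.92
ee_pos: [569.9, 62.9, 231.3]
orientation: [-0.087, 1.566, 0.059]
ft_force: [0.3, -0.9, -0.7]
width: 76.0
[159.03295249   0.93866213 231.34674294] [ 0.1   0.34  1.74 -0.02  1.06  0.02] 14.925 [ 0.3 -0.9 -0.7] 75.98376920666355
1 [ 0.32 -3.74  0.03] [-0.06  0.    0.19]
2 [ 0.31 -3.74  0.02] [-0.06  0.    0.19]
3 [ 0.3  -3.74  0.02] [-0.06  0.    0.19]
4 [ 0.29 -3.75  0.02] [-0.06  0.    0.19]
5 [ 0.27 -3.75  0.01] [-0.06  0.    0.19]
6 [ 0.26 -3.75  0.01] [-0.06  0.    0.19]
```

View pics/top14.png

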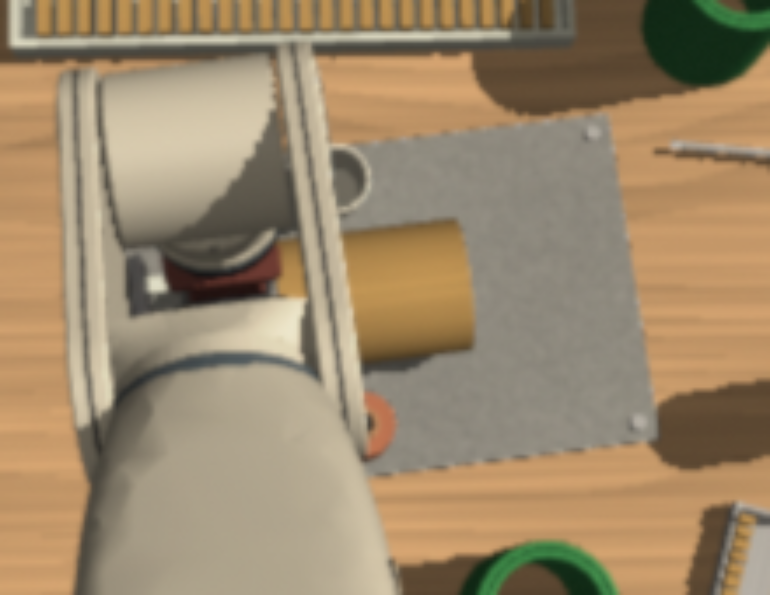

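```bash
python3 -m crank '[[[0.3,-3.6,0],[0,0,0.2],7.6],[[0.3,-3.6,0],[0,0,0.2],7.6],[[0.3,-3.6,0],[0,0,0.2],7.6],[[0.3,-3.6,0],[0,0,0.2],7.6],[[0.3,-3.6,0],[0,0,0.2],7.6]]'
python3 -m crank '[[[0,-3.5,0],[0,0,0.2],7.6],[[3,0,0],[0,0,0],7.6],[[4,0,0],[0,0,0],7.6],[[3,0,0],[0,0,0],7.6],[[0,0,0],[0,0,0],7.6]]'
python3 - <<'E'
import h; from h import *
h.SGN=-1
p,R,s=now(); print(W2C(p),s["qpos"].round(2),s["t"],s["ft_force"].round(1),s["width"])
print(rel(p,R,*target(-55,1,62,0)))
cv2.imwrite("pics/wrist15.png",get_image("wrist")["pixels"][:,:,::-1])
E
```

```text
t: 15.6
ee_pos: [585.8, -114.0, 214.8]
orientation: [-0.079, 1.573, 0.077]
ft_force: [0.0, 0.4, 0.3]
width: 76.0
t: 16.23
ee_pos: [587.4, -146.8, 113.1]
orientation: [-0.074, 1.578, 0.081]
ft_force: [-0.3, -0.2, -0.2]
width: 76.1
[-51.2960404    4.71182387 113.07450817] [-0.27  0.54  1.74  0.    0.88 -0.37] 16.225 [-0.3 -0.2 -0.2] 76.05686074031988
(array([ 5.10246293, -0.39465365,  0.41248511]), array([-0.11136518, -0.45521514, -0.28080345]))
```

View pics/wrist15.png

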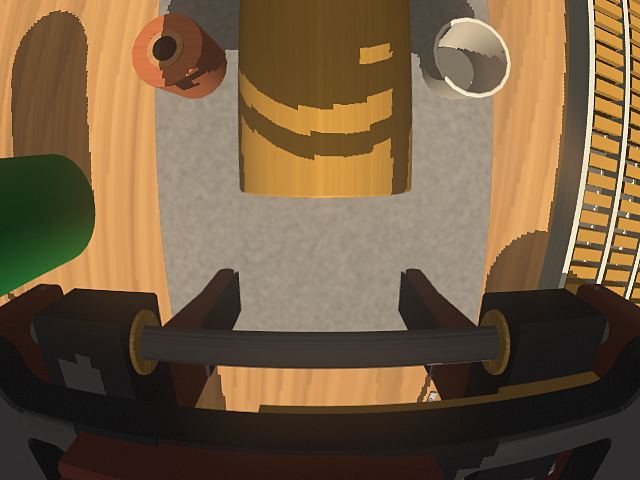

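Wrist view: the fingertips (230,280) and (408,280) line up with the roll's walls (240 and 410, end face at row 195). I lower to z ≈ 62, above the 56 mm pot top, and approach.

```bash
python3 -m crank '[[[2.5,-0.2,0.2],[0,0,0],7.6],[[2.6,0,0.1],[0,0,0],7.6],[[0,1,0],[0,0,0],7.6],[[0,0.8,0],[0,0,0],7.6],[[0,0.5,0],[0,0,0],7.6]]'
python3 - <<'E'
import h; from h import *
h.SGN=-1
p,R,s=now(); print(W2C(p),s["t"],s["ft_force"].round(1),s["width"])
print(rel(p,R,*target(0,1,62,0)))
E
```

```text
t: 16.9
ee_pos: [591.8, -126.3, 67.4]
orientation: [-0.075, 1.568, 0.079]
ft_force: [-0.2, -0.4, 0.1]
width: 76.0
[-31.43148336  -1.77902351  67.400271  ] 16.9 [-0.2 -0.4  0.1] 76.04063805362215
(array([ 0.54798029,  3.14091818, -0.28738653]), array([-0.15371286,  0.11108661, -0.15502104]))
```

```bash
python3 -m crank '[[[0,0.3,-0.2],[0,0,0],7.6],[[0,0.4,0],[0,0,0],7.6],[[0,0.5,0],[0,0,0],7.6],[[0,0.6,0],[0,0,0],7.6],[[0,0.6,0],[0,0,0],7.6]]'
python3 -m crank '[[[0,0.7,0],[0,0,0],7.6],[[0,0.7,0],[0,0,0],7.6],[[0,0.7,0],[0,0,0],7.6],[[0,0.7,0],[0,0,0],7.6],[[0,0.7,0],[0,0,0],7.6]]'
python3 - <<'E'
import h; from h import *
h.SGN=-1
p,R,s=now(); print(W2C(p),s["t"],s["ft_force"].round(1),s["width"])
print(rel(p,R,*target(70,1,62,0)))
cv2.imwrite("pics/scene16.png",cv2.resize(get_image("scene")["pixels"][190:330,220:400,::-1],None,fx=4.2,fy=4.2))
E
```

```text
t: 17.52
ee_pos: [586.6, -104.0, 66.0]
orientation: [-0.076, 1.57, 0.079]
ft_force: [-0.6, -5.0, 1.0]
width: 75.9
t: 18.15
ee_pos: [583.0, -69.1, 66.1]
orientation: [-0.075, 1.57, 0.079]
ft_force: [-2.0, -5.4, 1.0]
width: 76.0
[26.42028168  1.24947424 66.11032558] 18.15 [-2.  -5.4  1. ] 75.95087918890856
(array([0.4210103 , 4.35706918, 0.01368039]), array([-0.15189224, -0.03923111, -0.13136819]))
```

View pics/scene16.png

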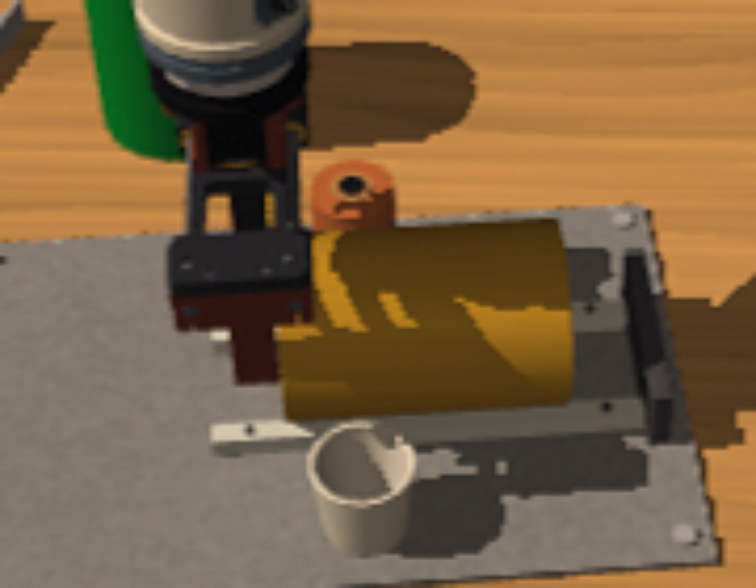

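The roll slides with about 5 N, about 43 mm to go and pot and reel clear. I continue and slow down near the plate.

```bash
python3 -m crank '[[[0,0.7,0],[0,0,0],7.6],[[0,0.7,0],[0,0,0],7.6],[[0,0.7,0],[0,0,0],7.6],[[0,0.6,0],[0,0,0],7.6],[[0,0.5,0],[0,0,0],7.6]]'
python3 -m crank '[[[0,0.3,0],[0,0,0],7.6],[[0,0.2,0],[0,0,0],7.6],[[0,0.2,0],[0,0,0],7.6],[[0,0.2,0],[0,0,0],7.6]]'
python3 - <<'E'
import h; from h import *
h.SGN=-1
p,R,s=now(); print(W2C(p),s["t"],s["ft_force"].round(1),s["width"])
cv2.imwrite("pics/scene17.png",cv2.resize(get_image("scene")["pixels"][190:330,220:400,::-1],None,fx=4.2,fy=4.2))
E
```

```text
t: 18.82
ee_pos: [579.7, -37.2, 66.1]
orientation: [-0.075, 1.571, 0.079]
ft_force: [-1.7, -5.6, 1.3]
width: 76.0
t: 19.32
ee_pos: [578.8, -28.6, 66.1]
orientation: [-0.076, 1.571, 0.079]
ft_force: [-1.8, -13.0, 3.0]
width: 75.6
[67.16314354  1.32806272 66.13994754] 19.325 [ -1.8 -13.    3. ] 75.55804354994484
```

View pics/scene17.png

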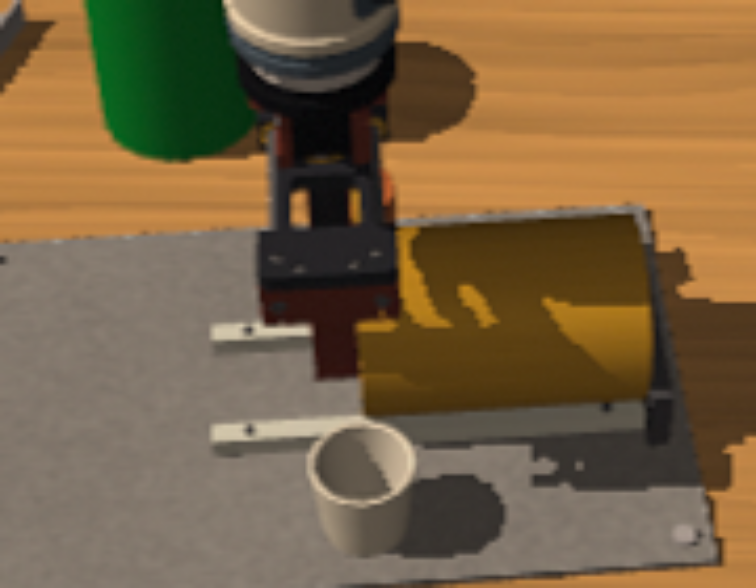

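The force rose from 5.6 to 13 N as the roll met the plate. One more small press to square it, then I back off.

```bash
python3 -m crank '[[[0,0.1,0],[0,0,0],7.6],[[0,0.1,0],[0,0,0],7.6],[[0,0,0],[0,0,0],7.6]]'
python3 -m crank '[[[0,-0.4,0],[0,0,0],7.6],[[0,-1,0],[0,0,0],7.6],[[0,-2,0],[0,0,0],7.6],[[0,-3,0],[0,0,0],7.6],[[0,-3,0],[0,0,0],7.6]]'
python3 -m crank '[[[-4,-2,0],[0,0,0],7.6],[[-5,-3,0],[0,0,0],7.6],[[-5,-4,0],[0,0,0],7.6],[[-2,-5,0],[0,0,0],7.6],[[0,-6,0],[0,0,0],7.6]]'
python3 -m crank '[[[0,-6,0],[0,0,0],7.6],[[0,-6,0],[0,0,0],7.6],[[0,0,0],[0,0,0],7.6]]'
python3 - <<'E'
from h import *
p,R,s=now(); print(W2C(p),s["t"],s["ft_force"].round(1),s["qpos"].round(2))
T=get_image("top");S=get_image("scene")
cv2.imwrite("pics/top18.png",cv2.resize(T["pixels"][170:320,225:425,::-1],None,fx=4,fy=4,interpolation=cv2.INTER_CUBIC))
cv2.imwrite("pics/scene18.png",cv2.resize(S["pixels"][190:345,195:400,::-1],None,fx=3.8,fy=3.8,interpolation=cv2.INTER_CUBIC))
cv2.imwrite("pics/full18.png",S["pixels"][:,:,::-1])
E
```

```text
t: 19.75
ee_pos: [578.9, -28.4, 66.3]
orientation: [-0.079, 1.57, 0.078]
ft_force: [-1.6, -16.5, 1.5]
width: 76.1
t: 20.38
ee_pos: [588.5, -121.0, 65.9]
orientation: [-0.074, 1.569, 0.079]
ft_force: [-0.4, 0.2, -0.8]
width: 76.0
t: 21.0
ee_pos: [608.7, -320.7, 227.2]
orientation: [-0.076, 1.565, 0.078]
ft_force: [0.3, 0.3, 0.6]
width: 75.9
t: 21.38
ee_pos: [618.0, -442.6, 222.8]
orientation: [-0.071, 1.57, 0.075]
ft_force: [1.1, 0.7, -1.3]
width: 76.0
[-348.71413285    4.04084116  222.75762559] 21.375 [ 1.1  0.7 -1.3] [-0.64  0.63  1.29  0.    1.23 -0.73]
```

View pics/top18.png

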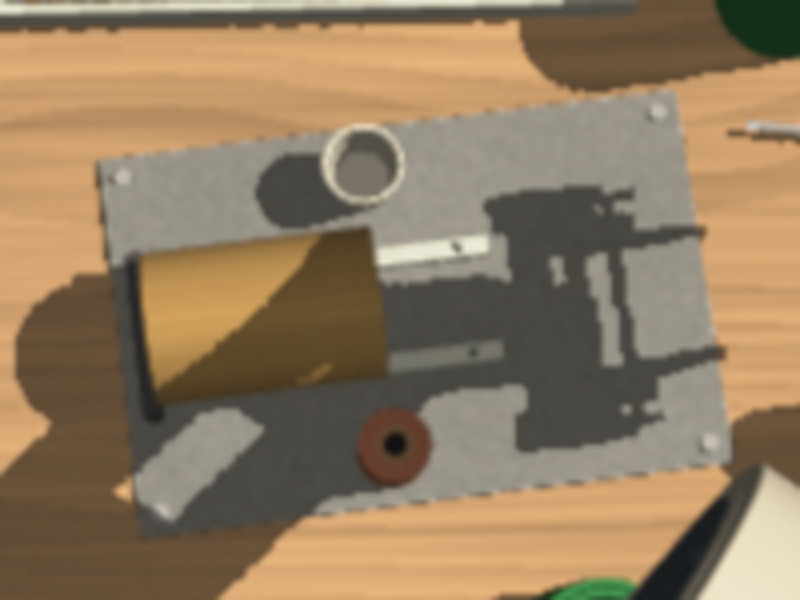

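View pics/scene18.png

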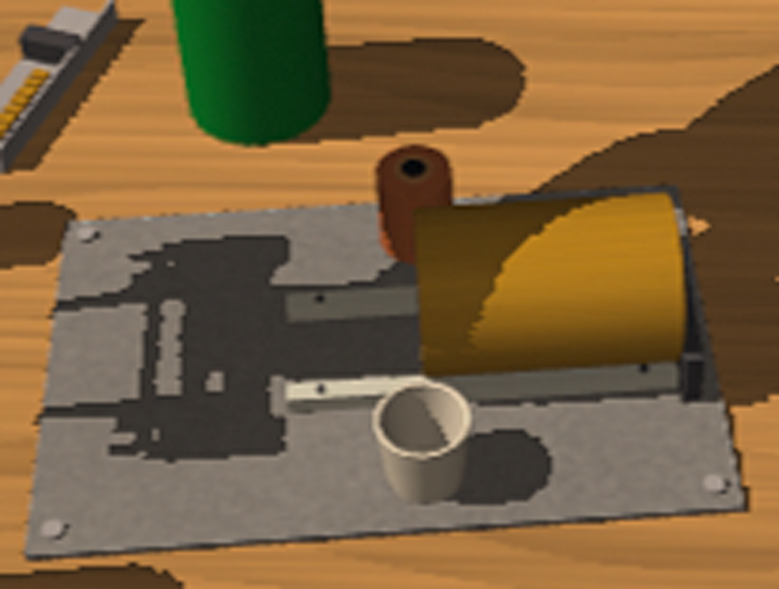

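View pics/full18.png

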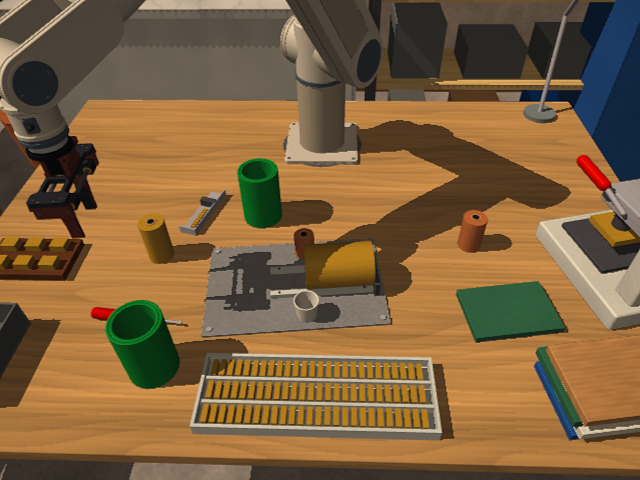

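```bash
python3 - <<'E'
from h import *
T=get_image("top")
f=lambda p:((p[0]+.5)/4-.5+225,(p[1]+.5)/4-.5+170)
for p,z in (((372,228),58),((386,374),58),((379,300),108),((148,327),108)): print(W2C(onz(T,*f(p),z)).round(1))
for p,z in (((395,443),66),((363,164),56)): print(W2C(onz(T,*f(p),z)).round(1))
A=cv2.imread("pics/scene0.png").astype(int);B=cv2.imread("pics/full18.png").astype(int)
for n,(x0,y0,x1,y1) in dict(reel_b=(138,212,172,264),reel_c=(456,208,490,254),stick=(180,190,228,235),notebook=(455,280,566,342),pot=(292,289,320,322)).items():
    print(n,np.abs(A-B)[y0:y1,x0:x1].mean().round(2))
print(get_obs()["t"])
E
```

```text
[ 77.3 -47.8  58. ]
[80.3 49.  58. ]
[ 81.1   8.4 108. ]
[226.5   8.  108. ]
[80.5 94.8 66. ]
[ 77.7 -91.7  56. ]
reel_b 1.85
reel_c 10.43
stick 2.41
notebook 1.65
pot 8.92
21.525
```

```bash
python3 - <<'E'
import cv2,numpy as np
A=cv2.imread("pics/scene0.png");B=cv2.imread("pics/full18.png")
cv2.imwrite("pics/cmp.png",cv2.resize(np.hstack([A[200:262,440:510],B[200:262,440:510],A[285:325,285:325].repeat(1,0) if 0 else A[280:342,280:340],B[280:342,280:340]]),None,fx=3,fy=3,interpolation=0))
E
```

```text
(no output)
```

View pics/cmp.png

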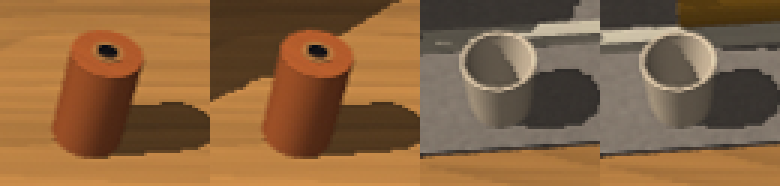

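The before/after crops match: reel_c and the pot have not moved, and the differences are only shadow and the roll behind. Handing in.

```bash
python3 -c "
from workcell import *
print(close_job())"
```

```text
the job is handed in; nothing more can be done
None
```

The foil roll is tipped over, lying lengthwise on the rails with its upper end against the end plate. I handed the job in at about 21.5 s, with the robot clear of everything.

**How it was done**
- I spread the fingertips inside the bore and tipped the roll over the rail ends in small steps, holding it all the way down.
- I pressed until it was seated: the force rose to 16 N and its edges in the image matched level. Only then did I release it.
- I pushed the foot end along the rails with both fingertips at about 5 N, until the force rose to 16.5 N at the plate.

**Last checks**
- **Roll position:** the foot end measured at cradle x 77 to 81 mm; 80 mm is fully home. The upper end measured 226.5 mm in the top view against the plate at 230 mm. I put that spread down to pixel and calibration error, because the contact force and the pictures show it touching.
- **Bystanders:** reel_b, the stick and the notebook showed almost no change between the before and after images. Reel_c and the pot showed larger differences, but enlarged crops put these down to the arm's shadow and the roll behind. Reel_a measured within 1.5 mm of its starting position. I checked the screwdriver only by eye, and it looked unmoved.

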